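# Drip tray under the draining rack

### The arm

A 6-joint arm with a two-finger parallel gripper is mounted at the origin on the work surface. World frame = base frame: x ahead of the robot, y to its left, z up, the work surface at z = 0. Lengths are in m, angles in rad, forces in N, time in s.
With the tool pointing down it reaches from about 0.425 to 0.95 m from the base axis. Payload 14.7 kg.
Tool frame: the origin (TCP) lies on the centre line of the jaws, within the pads' length; the fingertips stand 17 mm ahead of it and the grasp point (between the pads) lies 2 mm behind it; z points along the fingers, y is the line along which they close (so a half turn about z gives the same grasp; the last joint's range is limited). The gripper opens to 85 mm and grips with 20 to 120 N. Pads are 22 mm wide; open, the fingers measure 114 mm over their backs; the gripper's body (76 mm by 85 mm) begins 54 mm behind the grasp point. The pads swing forward as they close: fully open they stand 13 mm farther back than shut.
Start: joints at [1.157, 0.48, 1.596, -0, 1.065, -0.047], TCP at [0.233, 0.607, 0.212] pointing down, gripper open.
Joint ranges: [-2.75, 2.75], [-0.82, 2.05], [0.23, 2.67], [-1.56, 4.7], [0.09, 2.69], [-2.92, 2.92]. Speed limits (rad/s): [1.89, 1.89, 2.39, 3.01, 3.01, 3.01].

### API

Orientations are given as a unit quaternion [w, x, y, z].
In Python, from workcell import arm gives the robot as it stands.
- The arm moves only by the shell command python3 -m inch 'ROWS' [FORCE]. ROWS is JSON, a list that holds one entry, the list of rows, each a list of 7 numbers: the shift along the tool's x, y, z as a fraction of full scale, then the turn, a rotation vector about the tool's x, y, z as a fraction of full scale, then the gripper command: -1 is shut, 1 is fully open, values between are in proportion. A call has 1 to 5 rows; each row is the pose to reach, as a shift and turn from the pose commanded when the call began, along the tool's axes at that moment; what a row does not reach only later rows make up. Full scale, the value 1, is 0.15 m for a shift and pi/4 rad for a turn. A row lasts 1/12 s, in which the tool goes at most 41.7 mm and 7.16 degrees, less where a joint would pass 70% of its speed; a pose out of reach is approached as far as the arm can. A call with a number of a shift or a turn outside -1 to 1 is refused whole. A call with a gripper value outside its range is refused whole. The fingers move at their own pace and stop on an object; FORCE is the grip in N (left out, the last holds). Time passes only in rows, so rows that repeat a pose let the fingers close. It gives the time, the measured TCP pose, the force, the opening and the grip force at its end, in the units of the state.
- arm.observe(): the state, without advancing time (a new reading comes with each control period).
- arm.read_camera(name): name is "scene" or "top" or "wrist"; returns a dict with "image" (400x640x3 uint8, blue, green, red), "mtx" (3x3 intrinsics, pixels), "cam_to_world" (4x4, takes a point from camera to world coordinates). Camera axes: x right, y up, looking along -z (the intrinsics and any distortion apply to the point x, -y, -z); pixel columns grow to the right and rows downward; lengths in m; the calibration is good to about 2 mm. A picture is of the moment at which its call begins. There is no depth.
- arm.job_done(): hands the job in; it is judged then, once.
The state is a dict: "t": time; "joint_pos": joint angles; "dq": joint speeds; "joint_efforts": joint torques, N m; "position": TCP position; "tcp_rot": TCP orientation; "wrist_force": force on the tool from outside, world axes, zero at the start; "moment": the same for the moment, N m; "gripper_width": opening from 0.0 (shut) to 1.0 (fully open); "grip_force": force on a finger pad.
Only numpy, scipy, OpenCV 4.12 (cv2) and the standard library are available. Lean on these libraries where they do the work, as an engineer would, in place of code of your own. Each camera call takes 0.05 s, during which the arm holds its last target. There are 200 camera calls.

### The job

Push the green drip tray into the open end of the low draining rack until it is fully home against the red bar at the rack's closed end. Only push it along the table top with your fingers: do not pick it up, keep it flat all the way, and leave everything else where it stands. Finish with the tray lying straight in the rack and your hand clear of it.

Things in the scene. Friction and masses are not known exactly. Their poses are not given: they have to be found in the camera images.
- tray: loose empty sea-green plastic drip tray, open on top, 185 mm long (its x axis) x 120 mm wide (y) x 24 mm high, walls 5 mm, about 0.25 to 0.5 kg; origin at the centre of its underside. Its two ends are alike. It starts flat on the table before the rack's open end, to one side and askew; it slides with a push of some 1 to 4 N
- rack: dark steel draining rack fixed to the table: a low slatted bridge 150 mm deep (its x axis), 166 mm wide (y), 38 mm high; origin on the table under its centre. The tray goes in along the rack's +x, through the open end. The passage is 146 mm wide between two solid 10 mm side cheeks, and 30 mm high under the bridge
- rack_mouth (a point): middle of the rack's open end, on the table (rack x = -75 mm). A tray fully home still sticks out here by 45 mm
- rack_stop (a point): middle of the inner face of the red stop bar (26 mm high) at the rack's closed end, on the table (rack x = +65 mm). A tray fully home touches it, its origin then at rack x = -27.5 mm
- cup: small aluminium cup standing on the rack, 64 mm across, 60 mm high; origin under its centre; leave alone
- dish: small blue ceramic dish standing on the rack, 68 mm across, 22 mm high; origin under its centre; leave alone
- weight: brass scale weight on the table near the rack, 44 mm across, 52 mm high; origin under its centre; leave alone
- jar: amber jar with red lid on the table near the rack, 56 mm across, 75 mm high; origin under its centre; leave alone
- knife: fish knife lying on the white cutting board (board 30 mm thick), 325 mm long, with wooden handle; origin between handle and blade; leave alone
- stone: red-brown sharpening stone lying on the cutting board, 180 x 60 x 25 mm; origin under its centre; leave alone
There are look-alikes about, which are no part of the job. Leave any orange or yellow look-alike of the tray alone.

How it is judged:
On the way:
1. the tray's leading end has gone at least 20 mm in through the rack's open end, lying flat on the table (x of tray in the frame of rack between -0.1475 and -0.04 m and y of tray in the frame of rack between -0.03 and 0.03 m and height (world z) of tray below 0.006 m and angle between tray's own z axis and vertical below 0.06 rad), for 0.05 s.
At the end, for the whole second after the job is handed in: the tray lies flat and still under the rack, its leading end within 6 mm of the red stop bar, within 20 mm of the middle of the passage and within 5 degrees of straight (x of tray in the frame of rack above -0.0335 m and y of tray in the frame of rack between -0.02 and 0.02 m and angle between the x axis of tray and the x axis of rack, either way round below 0.09 rad and height (world z) of tray below 0.003 m and angle between tray's own z axis and vertical below 0.03 rad and linear speed of tray below 0.01 m/s); the robot touches nothing.
It fails at once if the tray is lifted off the table (more than 8 mm) (height (world z) of tray above 0.008 m).
It fails at once if the tray is tipped by more than about 5 degrees (angle between tray's own z axis and vertical above 0.09 rad).
It fails at once if another thing is moved by more than 15 mm or knocked over (distance of any of cup, dish, weight, jar, knife, stone from where it was at the start of the episode above 0.015 m or angle between any of cup, dish, weight, jar, knife, stone's own z axis and vertical above 0.3 rad).
It also fails if it takes over 64 s, if anything falls off the work surface, if the arm or the gripper's body presses on something with over 40 N, if the wrist force passes 120 N, or if a joint passes its speed limit or range.

## Working session

There is one attempt and no reset: what is moved stays moved. The work goes in short steps, Python scripts to look and compute and a shell command to move; the robot and the scene stay as the last step left them, time stands still between calls to the robot, and variables do not carry over. Pictures are saved under pics/ and viewed, at most 10 in all, crops included, and the job is handed in when it is done.

```bash
ls; mkdir -p pics; python3 - <<'E'
from workcell import arm
import cv2
for n in("scene","top"):
    r=arm.read_camera(n); cv2.imwrite(f"pics/{n}0.png",r["image"]); print(n,r["mtx"].tolist(),r["cam_to_world"].round(3).tolist(),[k for k in r])
print(arm.observe())
E
```

```text
pics
scene [[506.0615034207776, 0.0, 323.88817697387884], [0.0, 506.0615034207776, 197.71032492063887], [0.0, 0.0, 1.0]] [[0.792, -0.44, 0.424, 1.115], [0.611, 0.56, -0.56, -0.721], [0.009, 0.702, 0.712, 1.103], [0.0, 0.0, 0.0, 1.0]] ['image', 'mtx', 'cam_to_world']
top [[444.07079611593224, 0.0, 320.1831965973146], [0.0, 444.07079611593224, 202.73843666415345], [0.0, 0.0, 1.0]] [[0.026, 0.991, -0.132, 0.351], [-1.0, 0.024, -0.017, 0.088], [-0.014, 0.132, 0.991, 1.347], [0.0, 0.0, 0.0, 1.0]] ['image', 'mtx', 'cam_to_world']
{'t': 0.1, 'joint_pos': array([ 1.15738726e+00,  4.80768372e-01,  1.59677451e+00,  2.80506934e-06,
        1.06511133e+00, -4.65965577e-02]), 'dq': array([ 0.00012324, -0.00065287, -0.00156089, -0.00033508, -0.00237899,
       -0.00013035]), 'joint_efforts': array([ 1.48029179e-03, -9.52250218e+01, -4.31035817e+01, -3.00822903e-04,
        5.47123534e-03, -3.39686449e-05]), 'position': array([0.2329449 , 0.60642633, 0.21105062]), 'tcp_rot': array([-1.22202027e-04,  1.82380396e-01,  9.83227903e-01, -5.16524061e-04]), 'wrist_force': array([-0.15031457, -0.06014378, -0.5355382 ]), 'moment': array([-0.02108666, -0.00721465, -0.06614569]), 'grip_force': 0.0, 'gripper_width': 1.00049787682565}
```

View pics/top0.png

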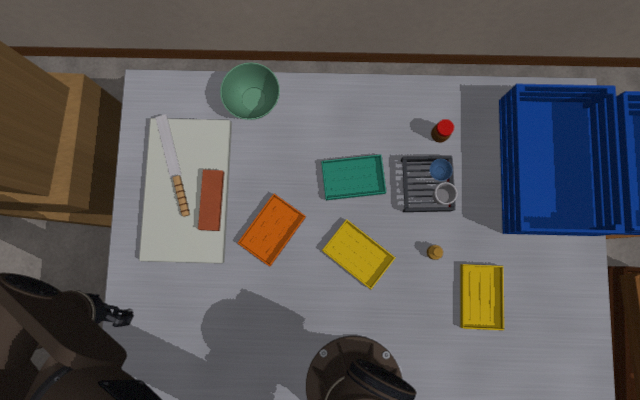

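View pics/scene0.png

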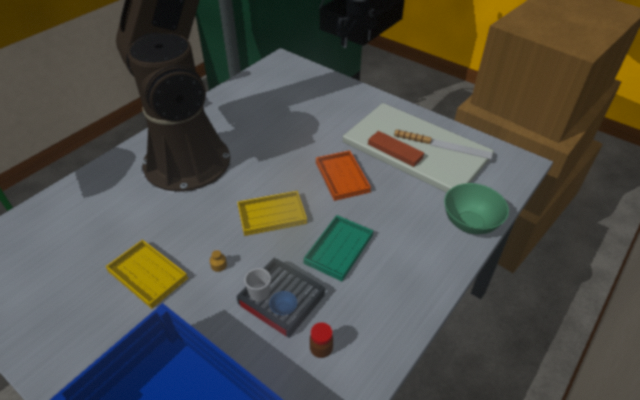

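The top view shows the green tray centred near (353,177). The rack is at about (428,184), with its open end on the left (+y) and the red bar on the right. The scene view agrees. Next I'll measure both.

```bash
cat > h.py <<'E'
from workcell import arm
import cv2, numpy as np
def ray(r,uv,z):
    M=r["cam_to_world"]; uv=np.atleast_2d(uv).astype(float)
    d=np.c_[uv,np.ones(len(uv))]@np.linalg.inv(r["mtx"]).T
    d=(d*[1,-1,-1])@M[:3,:3].T
    return M[:3,3]+d*((z-M[2,3])/d[:,2])[:,None]
def hsv(r): return cv2.cvtColor(r["image"],cv2.COLOR_BGR2HSV)
def blob(m,roi):
    k=np.zeros_like(m); x0,y0,x1,y1=roi; k[y0:y1,x0:x1]=m[y0:y1,x0:x1]
    c=max(cv2.findContours(k,cv2.RETR_EXTERNAL,cv2.CHAIN_APPROX_NONE)[0],key=cv2.contourArea)
    return cv2.convexHull(c)[:,0]
def rect(p):
    (c,s,a)=cv2.minAreaRect((p[:,:2]*1000).astype(np.float32))
    b=cv2.boxPoints((c,s,a)); e=[b[1]-b[0],b[2]-b[1]]; L=max(e,key=np.linalg.norm)
    return np.round(c,1),np.round(s,1),round(np.degrees(np.arctan2(L[1],L[0]))%180,2)
def q2R(q):
    from scipy.spatial.transform import Rotation as R
    return R.from_quat([q[1],q[2],q[3],q[0]]).as_matrix()
def tray(r,roi=(0,0,640,400),z=.024):
    return rect(ray(r,blob(cv2.inRange(hsv(r),(75,90,40),(95,255,255)),roi),z))
E
python3 - <<'E'
from h import *
r=arm.read_camera("top"); s=arm.read_camera("scene")
print("tray",tray(r,(300,140,400,210)), tray(r,(300,140,400,210),0))
print("tray scene",tray(s,(290,200,390,290)))
im=r["image"]
b=im.max(2)
m=cv2.inRange(b,0,105)
h=blob(m,(385,140,470,225)); p=ray(r,h,.038); print("rack",rect(p))
print(cv2.approxPolyDP(h,3,True).reshape(-1,2).tolist())
for n,q,roi,k,a in(("top",im,(290,130,490,270),4,0),("sc",s["image"],(200,190,400,360),4,0)):
    x0,y0,x1,y1=roi; cv2.imwrite(f"pics/{n}1.png",cv2.resize(q[y0:y1,x0:x1],None,fx=3.5,fy=3.5,interpolation=cv2.INTER_CUBIC)[:600])
E
```

```text
tray (array([608.9,  13. ]), array([121.6, 184.4]), np.float32(97.79)) (array([613.6,  11.6]), array([123.8, 187.7]), np.float32(97.79))
tray scene (array([617.4,   6.3]), array([122.8, 197.7]), np.float32(98.11))
rack (array([ 593.4, -191.6]), array([175.7, 192.2]), np.float32(92.97))
[[451, 156], [454, 210], [403, 212], [392, 206], [390, 155]]
```

View pics/top1.png

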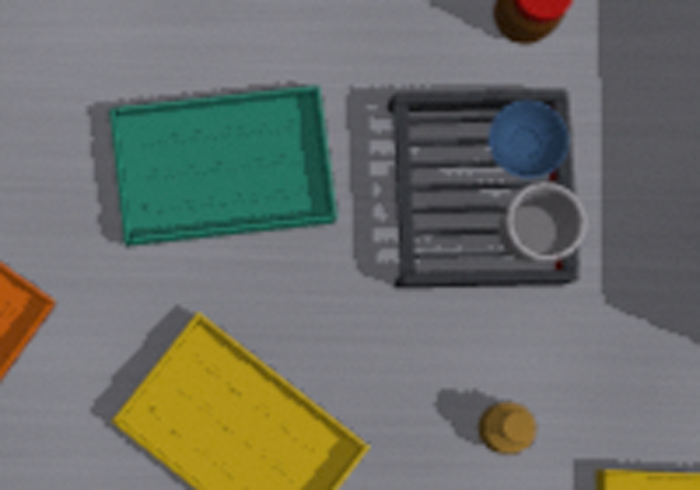

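View pics/sc1.png

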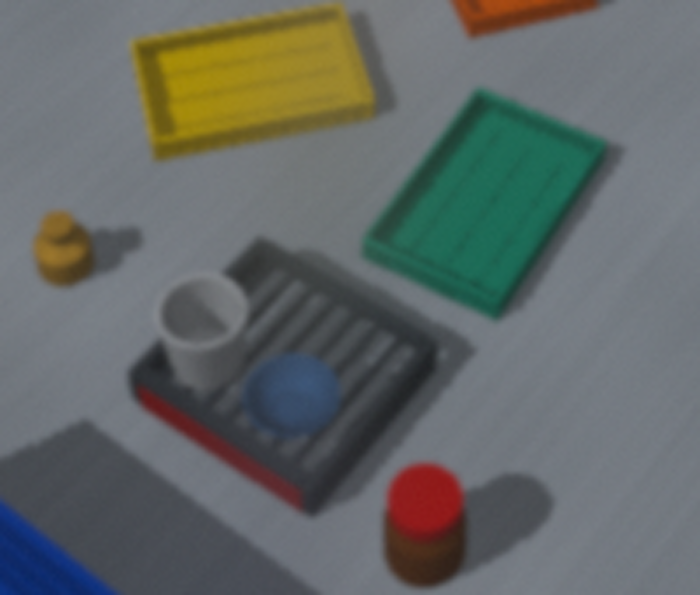

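The crops show the rack-top corners in the top view near (403,157), (404,211), (452,156) and (455,211). In the scene view the same corners are near (239,297), (289,333), (325,289) and (275,259). The red bar is on the far (-y) side.

```bash
python3 - <<'E'
from h import *
r=arm.read_camera("top"); s=arm.read_camera("scene")
T=np.array([(395,93),(568,91),(577,276),(399,278)])/3.5+(290,130)   # openfar, closedfar, closednear, opennear (top edges)
S=np.array([(437,345),(312,495),(133,372),(262,239)])/3.5+(200,190)
for n,c,p in(("top",r,T),("scene",s,S)):
    P=ray(c,p,.038)[:,:2]*1000; print(n,P.round(0).tolist(),"mean",P.mean(0).round(1),"sides",[np.linalg.norm(P[i]-P[i-3]).round(0) for i in range(4)])
    d=(P[1]+P[2]-P[0]-P[3]); print("axis deg",np.degrees(np.arctan2(d[1],d[0])))
# refined edges: canny line fits on the top picture
g=cv2.cvtColor(r["image"],cv2.COLOR_BGR2GRAY).astype(float)
def edge_row(cols,y0,y1,sgn):
    out=[]
    for x in cols:
        d=np.diff(cv2.GaussianBlur(g,(3,3),0)[y0:y1,x])*sgn; k=np.argmax(d); out.append((x,y0+k+.5))
    return np.array(out)
up=edge_row(range(410,428),148,164,-1); P=ray(r,up,.038); f=np.polyfit(P[:,1],P[:,0],1); print("upper edge x=%.4f at y=-.19, slope %.4f"%(np.polyval(f,-.19),f[0]))
lo=edge_row(range(410,448),203,218,1); print(lo[:,1].tolist()); 
for z in(0,.038):
  P=ray(r,lo,z); f=np.polyfit(P[:,1],P[:,0],1); print("lower",z,"x=%.4f slope %.4f"%(np.polyval(f,-.19),f[0]))
E
```

```text
top [[671.0, -134.0], [676.0, -282.0], [516.0, -288.0], [511.0, -138.0]] mean [ 593.7 -210.6] sides [np.float64(148.0), np.float64(160.0), np.float64(150.0), np.float64(160.0)]
axis deg -87.97563222852861
scene [[678.0, -136.0], [685.0, -282.0], [523.0, -286.0], [516.0, -141.0]] mean [ 600.6 -211.2] sides [np.float64(147.0), np.float64(163.0), np.float64(145.0), np.float64(162.0)]
axis deg -87.29928734617731
upper edge x=0.6786 at y=-.19, slope -0.0822
[211.5, 211.5, 211.5, 211.5, 211.5, 211.5, 211.5, 211.5, 211.5, 211.5, 211.5, 211.5, 211.5, 211.5, 211.5, 211.5, 211.5, 211.5, 211.5, 211.5, 211.5, 211.5, 211.5, 211.5, 211.5, 211.5, 211.5, 211.5, 211.5, 211.5, 211.5, 211.5, 211.5, 211.5, 211.5, 211.5, 211.5, 211.5]
lower 0 x=0.5104 slope -0.0247
lower 0.038 x=0.5061 slope -0.0247
```

Rack centre is about (0.596, -0.211), with its axis at -87.8°. The tray is about (0.611, 0.012) at -82.2°, which puts it 23 mm to the +x side. I'll square it up sideways first by pushing the long side with both fingers, then push it in from behind.

```bash
cat >> h.py <<'E'
def goal(x,y,z,yaw):
    "rows units from the present pose to TCP x,y,z, tool y at yaw deg, tool down"
    o=arm.observe(); R=q2R(o["tcp_rot"]); d=R.T@(np.array([x,y,z])-o["position"])/.15
    a=np.radians(yaw); ty=np.array([np.cos(a),np.sin(a),0]); tz=np.array([0,0,-1.]); G=np.c_[np.cross(ty,tz),ty,tz]
    from scipy.spatial.transform import Rotation as Q
    t=Q.from_matrix(R.T@G).as_rotvec()/(np.pi/4)
    print("shift",d.round(3),"turn",t.round(3),"pos",o["position"].round(4),"F",o["wrist_force"].round(1),"t",round(o["t"],2),"w",o["gripper_width"])
E
python3 -c "
from h import *; goal(.715,.008,.15,92.2)"
```

```text
shift [-4.431 -2.573  0.41 ] turn [-0.    -0.    -0.516] pos [0.233  0.6066 0.2114] F [ 0.1 -0.8  0.3] t 0.3 w 0.9964983976980398
```

```bash
for i in 1; do
python3 -m inch '[[[-0.25,-0.15,0,0,0,0,1],[-0.5,-0.3,0,0,0,0,1],[-0.75,-0.45,0,0,0,0,1],[-0.9,-0.52,0,0,0,0,1],[-0.9,-0.52,0,0,0,0,1]]]'
python3 -m inch '[[[-0.25,-0.15,0,0,0,0,1],[-0.5,-0.3,0,0,0,0,1],[-0.75,-0.45,0,0,0,0,1],[-0.9,-0.52,0,0,0,0,1],[-0.9,-0.52,0,0,0,0,1]]]'
python3 -m inch '[[[-0.25,-0.15,0,0,0,0,1],[-0.5,-0.3,0,0,0,0,1],[-0.75,-0.45,0,0,0,0,1],[-0.9,-0.52,0,0,0,0,1],[-0.9,-0.52,0,0,0,0,1]]]'
python3 -m inch '[[[-0.25,-0.15,0,0,0,0,1],[-0.5,-0.3,0,0,0,0,1],[-0.75,-0.45,0,0,0,0,1],[-0.9,-0.52,0,0,0,0,1],[-0.9,-0.52,0,0,0,0,1]]]'
done
python3 -c "
from h import *; goal(.715,.008,.12,92.2)"
```

```text
t: 0.72
position: [0.3341, 0.4816, 0.2117]
tcp_rot: [0.0, 0.184, 0.983, -0.001]
wrist_force: [-0.0, 1.2, 0.1]
gripper_width: 0.996
grip_force: 0.0
t: 1.13
position: [0.4323, 0.3608, 0.2118]
tcp_rot: [0.001, 0.184, 0.983, -0.0]
wrist_force: [-0.1, 0.3, 1.2]
gripper_width: 0.999
grip_force: 0.0
t: 1.55
position: [0.5307, 0.2397, 0.2117]
tcp_rot: [0.001, 0.184, 0.983, -0.0]
wrist_force: [-0.5, -0.3, 0.2]
gripper_width: 1.003
grip_force: 0.0
t: 1.97
position: [0.6289, 0.1181, 0.2115]
tcp_rot: [0.001, 0.184, 0.983, -0.0]
wrist_force: [-0.2, 0.3, 0.7]
gripper_width: 0.998
grip_force: 0.0
shift [-0.8   -0.477  0.612] turn [-0.001  0.003 -0.52 ] pos [0.6289 0.1181 0.2115] F [-0.2  0.3  0.7] t 1.97 w 0.9983619242727848
```

```bash

python3 -m inch '[[[-0.25,-0.15,0.1,0,0,-0.13,1],[-0.5,-0.3,0.2,0,0,-0.26,1],[-0.7,-0.45,0.4,0,0,-0.4,1],[-0.8,-0.48,0.6,0,0,-0.52,1],[-0.8,-0.48,0.6,0,0,-0.52,1]]]'
python3 - <<'E'
from h import *
goal(.715,.008,.022,92.2)
r=arm.read_camera("wrist"); cv2.imwrite("pics/w1.png",r["image"])
E
```

```text
t: 2.38
position: [0.711, 0.009, 0.1158]
tcp_rot: [-0.003, -0.023, 1.0, -0.0]
wrist_force: [-2.3, 0.0, -1.0]
gripper_width: 1.004
grip_force: 0.0
shift [-0.029 -0.008  0.625] turn [-0.    -0.006  0.01 ] pos [0.711  0.009  0.1158] F [-2.3  0.  -1. ] t 2.38 w 1.0037626615813398
```

View pics/w1.png

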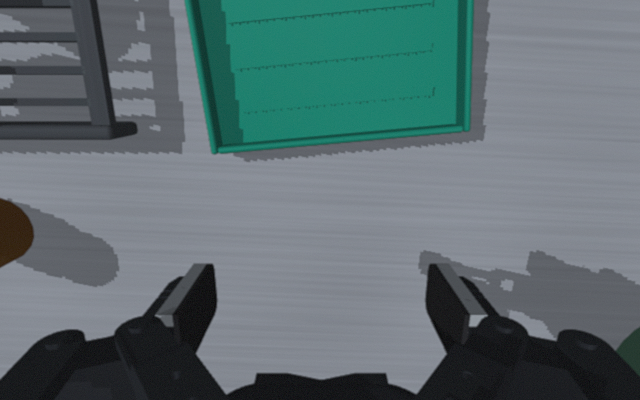

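The wrist view shows the tray edge running from (215,150) to (470,128). The fingers at (200,290) and (445,290) are clear of it, and the jar at far left and the bowl at far right are well away. Next I'll descend.

```bash

python3 -m inch '[[[-0.03,0,0.2,0,0,0.01,1],[-0.03,0,0.4,0,0,0.01,1],[-0.03,0,0.55,0,0,0.01,1],[-0.03,0,0.62,0,0,0.01,1],[-0.03,0,0.62,0,0,0.01,1]]]'
python3 - <<'E'
from h import *
goal(.6585,.008,.020,92.2)
r=arm.read_camera("wrist"); cv2.imwrite("pics/w2.png",r["image"])
E
```

```text
t: 2.85
position: [0.7143, 0.0132, 0.0271]
tcp_rot: [-0.002, -0.017, 1.0, 0.0]
wrist_force: [-0.2, -0.1, -0.3]
gripper_width: 0.999
grip_force: 0.0
shift [ 0.373 -0.022  0.048] turn [ 0.    -0.004 -0.006] pos [0.7143 0.0132 0.0271] F [-0.2 -0.1 -0.3] t 2.85 w 0.9990614943518371
```

View pics/w2.png

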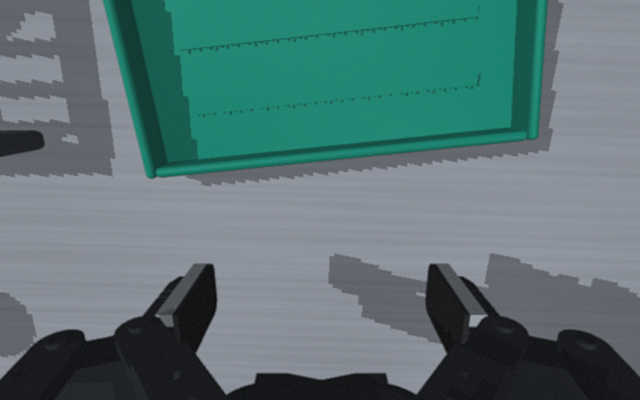

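```bash

python3 -m inch '[[[0,-0.02,0.02,0,0,0,1],[0,-0.02,0.04,0,0,0,1],[0,-0.02,0.04,0,0,0,1]]]'
python3 -m inch '[[[0,0,0.015,0,0,0,1],[0,0,0.03,0,0,0,1],[0,0,0.03,0,0,0,1]]]'
```

```text
t: 3.15
position: [0.7167, 0.0087, 0.0237]
tcp_rot: [0.001, -0.017, 1.0, -0.0]
wrist_force: [0.3, -0.1, 1.2]
gripper_width: 1.001
grip_force: 0.0
t: 3.4
position: [0.7159, 0.0088, 0.018]
tcp_rot: [-0.0, -0.017, 1.0, 0.0]
wrist_force: [0.2, -0.3, -0.2]
gripper_width: 1.002
grip_force: 0.0
```

```bash

python3 -m inch '[[[0,0,0.02,0,0,0,1],[0,0,0.03,0,0,0,1],[0,0,0.03,0,0,0,1]]]'
python3 -c "
from h import *; goal(.6585,.008,.014,92.2)"
```

```text
t: 3.65
position: [0.7158, 0.0088, 0.0131]
tcp_rot: [-0.0, -0.017, 1.0, 0.0]
wrist_force: [-1.4, 0.2, 0.1]
gripper_width: 1.002
grip_force: 0.0
shift [ 0.382  0.007 -0.006] turn [ 0.    -0.001 -0.006] pos [0.7158 0.0088 0.0131] F [-1.4  0.2  0.1] t 3.65 w 1.0020492281956837
```

At TCP z = 13 mm there is no contact, so the open tips sit about 9 mm above the table. Now the sideways push.

```bash

python3 -m inch '[[[0.03,0,0,0,0,0,1],[0.06,0,0,0,0,0,1],[0.09,0,0,0,0,0,1],[0.12,0,0,0,0,0,1],[0.15,0,0,0,0,0,1]]]' | grep -E 'pos|force'
python3 -m inch '[[[0.02,0,0,0,0,0,1],[0.04,0,0,0,0,0,1],[0.06,0,0,0,0,0,1],[0.08,0,0,0,0,0,1],[0.10,0,0,0,0,0,1]]]'| grep -E 'pos|force'
python3 -m inch '[[[0.02,0,0,0,0,0,1],[0.04,0,0,0,0,0,1],[0.06,0,0,0,0,0,1],[0.06,0,0,0,0,0,1],[0.06,0,0,0,0,0,1]]]'| grep -E 'pos|force'
python3 - <<'E'
from h import *
goal(.6585,.008,.013,92.2)
r=arm.read_camera("wrist"); cv2.imwrite("pics/w3.png",r["image"])
r=arm.read_camera("top");print("tray",tray(r,(300,140,400,230)))
cv2.imwrite("pics/t3.png",cv2.resize(r["image"][130:270,290:490],None,fx=3.5,fy=3.5,interpolation=cv2.INTER_CUBIC))
E
```

```text
position: [0.693, 0.008, 0.0137]
wrist_force: [0.4, -0.2, -0.0]
grip_force: 0.0
position: [0.6784, 0.0075, 0.0136]
wrist_force: [-0.8, 1.2, 0.5]
grip_force: 0.0
position: [0.6695, 0.0072, 0.0136]
wrist_force: [-0.3, 1.1, -0.4]
grip_force: 0.0
shift [0.073 0.008 0.004] turn [ 0.     0.    -0.006] pos [0.6695 0.0072 0.0136] F [-0.3  1.1 -0.4] t 4.9 w 1.0008561019983022
tray (array([643. ,  96.3]), array([31. , 30.4]), np.float32(1.32))
```

View pics/w3.png

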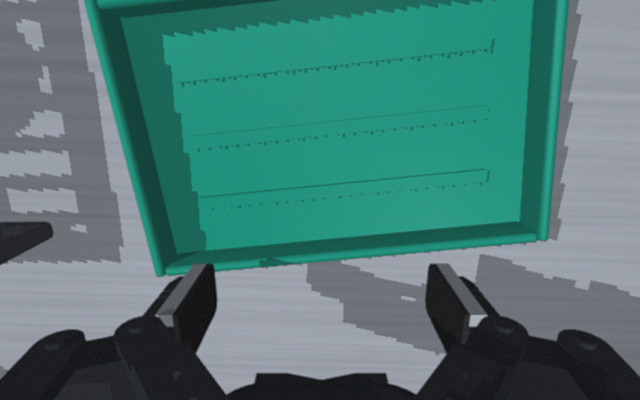

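The left finger tip (212,265) is just reaching the tray edge, and the right one is still about 20 px off it. I'll keep pushing.

```bash

python3 -m inch '[[[0.02,0,0,0,0,0,1],[0.04,0,0,0,0,0,1],[0.06,0,0,0,0,0,1],[0.07,0,0,0,0,0,1],[0.07,0,0,0,0,0,1]]]'| grep -E 'pos|force'
python3 - <<'E'
from h import *
r=arm.read_camera("wrist")
m=cv2.inRange(hsv(r),(75,90,40),(95,255,255)); h=blob(m,(60,0,639,300)); a=cv2.approxPolyDP(h,4,True)[:,0]; print(a.tolist()); print((ray(r,a,.024)*1000).round(0).tolist())
lo=[(x,np.max(np.nonzero(m[:,x])[0])) for x in range(240,420,5)]; P=ray(r,lo,.024); f=np.polyfit(P[:,1],P[:,0],1); print("near edge x at y=.012: %.4f, deg %.2f"%(np.polyval(f,.012),90-np.degrees(np.arctan(f[0]))))
E
```

```text
position: [0.6586, 0.0069, 0.0136]
wrist_force: [0.9, -0.6, 0.2]
grip_force: 0.0
[[565, 0], [542, 261], [159, 294], [91, 30], [342, 0]]
[[548.0, 96.0, 24.0], [656.0, 110.0, 24.0], [680.0, -70.0, 24.0], [564.0, -85.0, 24.0], [551.0, 11.0, 24.0]]
near edge x at y=.012: 0.6697, deg 97.63
```

```bash

python3 - <<'E'
from h import *
r=arm.read_camera("wrist"); cv2.imwrite("pics/w4.png",r["image"][150:])
M=r["cam_to_world"]
def px(p):
    c=np.linalg.inv(M)@np.r_[p,1]; q=r["mtx"]@[c[0],-c[1],-c[2]]; return (q[:2]/q[2]).round(0)
o=arm.observe(); R=q2R(o["tcp_rot"]); p=o["position"]; print(R.round(3).tolist(),"TCP px",px(p),"cam",M[:3,3].round(3))
for dz in(-.01,.004,.017):
  for y in(-.0425,.0425):
    print(dz,y,[px(p+R@[x,y,dz]) for x in(-.011,.011)])
E
```

```text
[[-0.999, -0.034, 0.0], [-0.034, 0.999, 0.0], [-0.0, -0.0, -1.0]] TCP px [321. 250.] cam [0.585 0.004 0.176]
-0.01 -0.0425 [array([231., 280.]), array([228., 237.])]
-0.01 0.0425 [array([410., 280.]), array([413., 237.])]
0.004 -0.0425 [array([238., 266.]), array([235., 226.])]
0.004 0.0425 [array([403., 266.]), array([406., 226.])]
0.017 -0.0425 [array([243., 255.]), array([240., 217.])]
0.017 0.0425 [array([398., 255.]), array([401., 218.])]
```

View pics/w4.png

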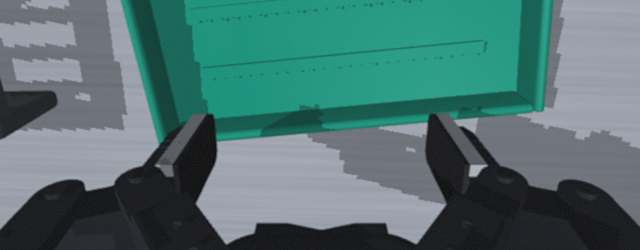

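The tray has not moved: its edge is still at x ≈ 0.67 and 97.6°. By the wrist view the open tips are about 35 mm behind the TCP, so they passed over the tray. I'll back off the same way and feel for the table.

```bash

python3 -m inch '[[[-0.1,0,0,0,0,0,1],[-0.2,0,0,0,0,0,1],[-0.3,0,0,0,0,0,1],[-0.4,0,0,0,0,0,1],[-0.4,0,0,0,0,0,1]]]'| grep -E 'pos|t_force'
python3 -m inch '[[[0,0,0.015,0,0,0,1],[0,0,0.03,0,0,0,1],[0,0,0.03,0,0,0,1],[0,0,0.03,0,0,0,1]]]'| grep -E 'pos|t_force'
```

```text
position: [0.7221, 0.0089, 0.0139]
wrist_force: [-0.9, 0.2, 0.2]
position: [0.7181, 0.0089, 0.0088]
wrist_force: [-0.9, -0.4, -0.3]
```

```bash

python3 -m inch '[[[0,0,0.015,0,0,0,1],[0,0,0.015,0,0,0,1],[0,0,0.015,0,0,0,1]]]'| grep -E 'pos|t_force'
python3 -m inch '[[[0,0,0.015,0,0,0,1],[0,0,0.015,0,0,0,1],[0,0,0.015,0,0,0,1]]]'| grep -E 'pos|t_force'
python3 - <<'E'
from h import *
r=arm.read_camera("wrist"); M=r["cam_to_world"]; o=arm.observe(); R=q2R(o["tcp_rot"])
print("cam in tool",(R.T@(M[:3,3]-o["position"])).round(4),"axis",(R.T@M[:3,:3]).round(3).tolist(), r["mtx"].round(1).tolist())
m=cv2.inRange(hsv(r),(75,90,40),(95,255,255)); a=cv2.approxPolyDP(blob(m,(60,0,639,300)),4,True)[:,0]; print((ray(r,a,.024)*1000).round(0).tolist())
E
```

```text
position: [0.7189, 0.0089, 0.0068]
wrist_force: [0.4, -1.0, 0.1]
position: [0.7189, 0.0089, 0.0044]
wrist_force: [-0.6, -0.5, -0.3]
cam in tool [ 7.400e-02  1.000e-04 -1.622e-01] axis [[0.001, 0.957, 0.29], [1.0, -0.001, -0.0], [0.0, 0.29, -0.957]] [[357.9, 0.0, 320.8], [0.0, 357.9, 201.6], [0.0, 0.0, 1.0]]
[[656.0, 110.0, 24.0], [681.0, -70.0, 24.0], [616.0, -79.0, 24.0], [610.0, 104.0, 24.0]]
```

```bash

python3 -m inch '[[[0,0,0.01,0,0,0,1],[0,0,0.01,0,0,0,1],[0,0,0.01,0,0,0,1]]]'| grep -E 'pos|t_force'
python3 -m inch '[[[0,0,0.01,0,0,0,1],[0,0,0.01,0,0,0,1],[0,0,0.01,0,0,0,1]]]'| grep -E 'pos|t_force'
python3 -m inch '[[[0,0,0.01,0,0,0,1],[0,0,0.01,0,0,0,1],[0,0,0.01,0,0,0,1]]]'| grep -E 'pos|t_force'
python3 - <<'E'
from h import *
r=arm.read_camera("scene"); M=r["cam_to_world"]; 
def px(p):
    c=np.linalg.inv(M)@np.r_[p,1]; q=r["mtx"]@[c[0],-c[1],-c[2]]; return (q[:2]/q[2])
o=arm.observe();c=px(o["position"]).astype(int); x,y=c-[70,60]; print(c,x,y)
cv2.imwrite("pics/s5.png",cv2.resize(r["image"][y:y+100,x:x+130],None,fx=6,fy=6,interpolation=cv2.INTER_CUBIC))
p=o["position"]; R=q2R(o["tcp_rot"])
for dz in(-.034,.004):
  print(dz,[((px(p+R@[0,yy,dz])-(x,y))*6).round(0).tolist() for yy in(-.0425,.0425)])
E
```

```text
position: [0.7189, 0.0089, 0.003]
wrist_force: [-0.3, 0.3, 0.5]
position: [0.719, 0.0089, 0.0015]
wrist_force: [0.1, -0.7, 0.1]
position: [0.719, 0.0089, -0.0]
wrist_force: [-0.4, 0.2, 0.3]
[369 268] 299 208
-0.034 [[376.0, 383.0], [479.0, 258.0]]
0.004 [[371.0, 434.0], [472.0, 310.0]]
```

View pics/s5.png

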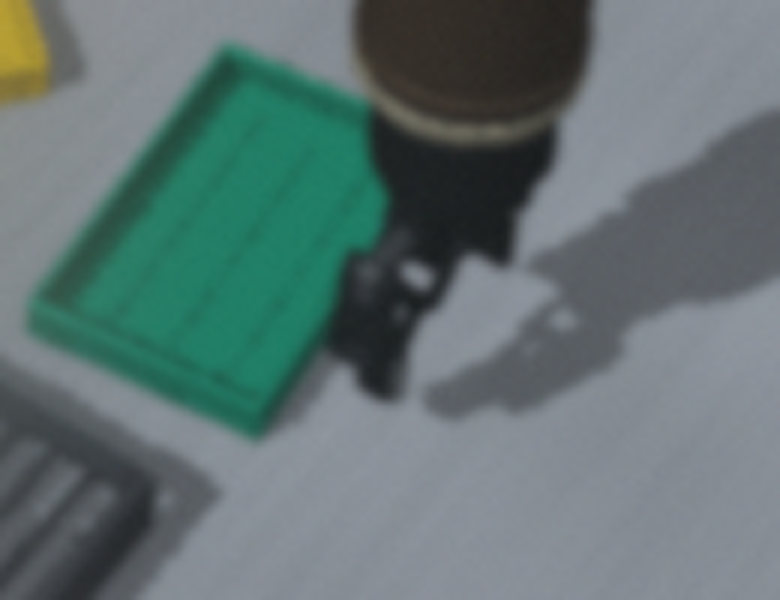

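The scene crop shows the open finger tip at about (385,400) with its shadow detached at (440,410). So the open tips are still some 25–30 mm above the table with TCP z = 0, well behind where I assumed. Closing part way swings the pads forward, so I'll go to half open, then feel downwards.

```bash

python3 -m inch '[[[0,0,-0.1,0,0,0,0],[0,0,-0.2,0,0,0,0],[0,0,-0.2,0,0,0,0],[0,0,-0.2,0,0,0,0],[0,0,-0.2,0,0,0,0]]]' 20
python3 -m inch '[[[0,0,0,0,0,0,0],[0,0,0,0,0,0,0],[0,0,0,0,0,0,0],[0,0,0,0,0,0,0],[0,0,0,0,0,0,0]]]'
python3 - <<'E'
from h import *
r=arm.read_camera("wrist"); b=r["image"].max(2); m=b<55
# tip row: dark pixels of each finger, topmost, in centre area below the tray
for x0,x1 in((180,320),(320,470)):
    ys,xs=np.nonzero(m[230:400,x0:x1]); k=ys.argmin(); print("top dark",xs[k]+x0,ys[k]+230)
for y in range(250,320,10): print(y,np.nonzero(np.diff(m[y].astype(int)))[0].tolist())
E
```

```text
t: 8.03
position: [0.7194, 0.0089, 0.031]
tcp_rot: [0.001, -0.017, 1.0, -0.0]
wrist_force: [0.6, 0.3, -0.8]
gripper_width: 0.498
grip_force: 0.0
t: 8.45
position: [0.7189, 0.0089, 0.0298]
tcp_rot: [-0.0, -0.017, 1.0, 0.0]
wrist_force: [0.0, -0.6, -0.9]
gripper_width: 0.498
grip_force: 0.0
top dark 266 252
top dark 372 252
250 []
260 [263, 270, 371, 378]
270 [233, 245, 259, 270, 370, 382, 396, 408]
280 [229, 240, 256, 271, 369, 385, 400, 413]
290 [223, 236, 252, 271, 370, 389, 405, 418]
300 [211, 244, 251, 269, 371, 389, 397, 430]
310 [147, 178, 205, 267, 374, 436, 462, 495]
```

```bash

python3 -m inch '[[[0,0,0.06,0,0,0,0],[0,0,0.12,0,0,0,0],[0,0,0.18,0,0,0,0],[0,0,0.24,0,0,0,0],[0,0,0.24,0,0,0,0]]]'| grep -E 'pos|t_force'
python3 -m inch '[[[0,0,0.01,0,0,0,0],[0,0,0.02,0,0,0,0],[0,0,0.02,0,0,0,0],[0,0,0.02,0,0,0,0]]]'| grep -E 'pos|t_force'
python3 -m inch '[[[0,0,0.01,0,0,0,0],[0,0,0.02,0,0,0,0],[0,0,0.02,0,0,0,0],[0,0,0.02,0,0,0,0]]]'| grep -E 'pos|t_force'
python3 -m inch '[[[0,0,0.01,0,0,0,0],[0,0,0.02,0,0,0,0],[0,0,0.02,0,0,0,0],[0,0,0.02,0,0,0,0]]]'| grep -E 'pos|t_force'
```

```text
position: [0.7174, 0.0089, -0.0087]
wrist_force: [0.6, 0.2, -1.1]
position: [0.7193, 0.0089, -0.0086]
wrist_force: [-0.2, 0.4, -0.1]
position: [0.719, 0.0089, -0.0119]
wrist_force: [-0.5, 0.2, -0.3]
position: [0.719, 0.0089, -0.0151]
wrist_force: [0.2, 0.6, 0.8]
```

```bash

python3 -m inch '[[[0.03,0,0,0,0,0,0],[0.06,0,0,0,0,0,0],[0.09,0,0,0,0,0,0],[0.12,0,0,0,0,0,0],[0.15,0,0,0,0,0,0]]]' | grep -E 'pos|t_force'
python3 -m inch '[[[0.03,0,0,0,0,0,0],[0.06,0,0,0,0,0,0],[0.09,0,0,0,0,0,0],[0.12,0,0,0,0,0,0],[0.15,0,0,0,0,0,0]]]' | grep -E 'pos|t_force'
cat > meas.py <<'E'
from h import *
r=arm.read_camera("wrist")
m=cv2.inRange(hsv(r),(75,90,40),(95,255,255)); a=cv2.approxPolyDP(blob(m,(60,0,639,330)),4,True)[:,0]; print(a.tolist(),(ray(r,a,.024)*1000).round(0)[:,:2].tolist())
lo=[(x,np.max(np.nonzero(m[:,x])[0])) for x in list(range(200,225,3))+list(range(285,360,5))+list(range(430,480,5))]; P=ray(r,lo,.024); f=np.polyfit(P[:,1],P[:,0],1); print("near edge x at y=.012: %.4f, deg %.2f, rms %.4f"%(np.polyval(f,.012),90-np.degrees(np.arctan(f[0])),(P[:,0]-np.polyval(f,P[:,1])).std()))
goal(.6585,.008,-.015,92.2)
E
python3 meas.py
```

```text
position: [0.6959, 0.0082, -0.0149]
wrist_force: [-0.2, 0.8, 1.1]
position: [0.6739, 0.0073, -0.0148]
wrist_force: [1.7, -0.3, -1.7]
[[638, 0], [638, 33], [599, 243], [240, 265], [116, 267], [60, 41], [60, 0]] [[569.0, 102.0], [578.0, 104.0], [650.0, 111.0], [664.0, -24.0], [666.0, -71.0], [587.0, -78.0], [575.0, -76.0]]
near edge x at y=.012: 0.6595, deg 95.34, rms 0.0001
shift [0.096 0.008 0.001] turn [ 0.    -0.001 -0.006] pos [ 0.6729  0.0073 -0.0149] F [ 0.2 -0.5  0.4] t 10.8 w 0.5015369874971579
```

The tray is moving and straightening. On to the end of the sideways push.

```bash

python3 -m inch '[[[0.02,0,0,0,0,0,0],[0.04,0,0,0,0,0,0],[0.06,0,0,0,0,0,0],[0.08,0,0,0,0,0,0],[0.1,0,0,0,0,0,0]]]' | grep -E 'pos|t_force'
python3 -m inch '[[[0,0,0,0,0,0,0],[0,0,0,0,0,0,0]]]' | grep -E 'pos|t_force'
python3 meas.py
```

```text
position: [0.659, 0.0069, -0.0148]
wrist_force: [1.0, 0.3, 0.8]
position: [0.6586, 0.0069, -0.015]
wrist_force: [0.1, -0.2, -0.5]
[[638, 0], [638, 89], [595, 261], [114, 259], [67, 0]] [[554.0, 101.0], [580.0, 109.0], [642.0, 111.0], [648.0, -72.0], [560.0, -75.0]]
near edge x at y=.012: 0.6459, deg 91.98, rms 0.0000
shift [ 0.001  0.007 -0.   ] turn [ 0.    -0.001 -0.006] pos [ 0.6588  0.0069 -0.015 ] F [-0.3 -0.1 -0. ] t 11.43 w 0.49993551278442233
```

```bash

python3 -m inch '[[[-0.08,0,0,0,0,0,0],[-0.2,0,0,0,0,0,0],[-0.2,0,-0.2,0,0,0,0],[-0.2,0,-0.5,0,0,0,0],[-0.2,0,-0.8,0,0,0,0]]]' | grep -E 'pos|t_force'
python3 - <<'E'
from h import *
print(arm.observe()["joint_pos"].round(2))
goal(.583,.16,.11,2.2)
r=arm.read_camera("top");print("tray",tray(r,(300,140,400,230)))
r=arm.read_camera("wrist"); cv2.imwrite("pics/w6.png",r["image"])
E
```

```text
position: [0.6879, 0.008, 0.0983]
wrist_force: [1.8, -0.2, 0.3]
[-0.03  0.65  1.59  0.    0.9  -1.64]
shift [ 0.665  1.037 -0.076] turn [-0.003 -0.004  1.994] pos [0.6879 0.008  0.0983] F [ 1.8 -0.2  0.3] t 11.85 w 0.4972226159021596
tray (array([596.8,  96.7]), array([92.2, 27.4]), np.float32(1.34))
```

```bash

python3 -m inch '[[[0.15,0.25,0,0,0,0,0],[0.3,0.5,0,0,0,0,0],[0.45,0.75,0,0,0,0,0],[0.6,0.95,0,0,0,0,0],[0.66,1,0,0,0,0,0]]]' | grep -E 'pos|t_force'
python3 -m inch '[[[0,0,0,0,0,0.15,0],[0,0,0,0,0,0.3,0],[0,0,0,0,0,0.45,0],[0,0,0,0,0,0.6,0],[0,0,0,0,0,0.75,0]]]' | grep -E 'pos|t_force'
python3 -m inch '[[[0,0,0,0,0,0.15,0],[0,0,0,0,0,0.3,0],[0,0,0,0,0,0.45,0],[0,0,0,0,0,0.6,0],[0,0,0,0,0,0.75,0]]]' | grep -E 'pos|t_force'
python3 -m inch '[[[0,0,0,0,0,0.15,0],[0,0,0,0,0,0.3,0],[0,0,0,0,0,0.45,0],[0,0,0,0,0,0.49,0],[0,0,0,0,0,0.49,0]]]' | grep -E 'pos|t_force'
python3 - <<'E'
from h import *
print(arm.observe()["joint_pos"].round(2))
goal(.583,.16,-.015,2.2)
r=arm.read_camera("top");print("tray",tray(r,(300,140,400,230)))
h=blob(cv2.inRange(hsv(r),(75,90,40),(95,255,255)),(300,140,400,230)); a=cv2.approxPolyDP(h,2,True)[:,0]; print(a.tolist(),(ray(r,a,.024)*1000).round(0)[:,:2].tolist())
x=(r["image"].max(2)<60); print(x[130:240,300:400].sum())
E
```

```text
position: [0.5815, 0.1581, 0.0983]
wrist_force: [0.5, 0.6, 0.4]
position: [0.585, 0.1545, 0.0984]
wrist_force: [-0.4, -0.4, 1.7]
position: [0.5851, 0.1544, 0.0984]
wrist_force: [-0.1, 0.1, 0.5]
position: [0.585, 0.1544, 0.0983]
wrist_force: [0.7, -0.2, 0.3]
[0.21 0.55 1.8  0.   0.79 0.17]
shift [ 0.038 -0.012  0.756] turn [-0.     0.     0.002] pos [0.585  0.1544 0.0983] F [ 0.7 -0.2  0.3] t 13.62 w 0.5007884715845651
tray (array([585.9, -16.8]), array([119.5, 114. ]), np.float32(1.4))
[[380, 165], [382, 202], [352, 204], [344, 165]] [[647.0, -68.0], [534.0, -75.0], [525.0, 15.0], [644.0, 42.0]]
3550
```

The tray's leading half measures centred at x ≈ 0.586, against the rack axis at 0.587 there. Next I'll lower behind its rear end.

```bash

python3 -m inch '[[[0.04,-0.01,0.2,0,0,0,0],[0.04,-0.01,0.4,0,0,0,0],[0.04,-0.01,0.6,0,0,0,0],[0.04,-0.01,0.7,0,0,0,0],[0.04,-0.01,0.75,0,0,0,0]]]' | grep -E 'pos|t_force'
python3 -m inch '[[[0,0,0,0,0,0,0],[-0.04,0,0,0,0,0,0],[-0.08,0,0,0,0,0,0],[-0.12,0,0,0,0,0,0],[-0.16,0,0,0,0,0,0]]]' | grep -E 'pos|t_force'
python3 -m inch '[[[-0.03,0,0,0,0,0,0],[-0.06,0,0,0,0,0,0],[-0.09,0,0,0,0,0,0],[-0.12,0,0,0,0,0,0],[-0.15,0,0,0,0,0,0]]]' | grep -E 'pos|t_force'
python3 -m inch '[[[-0.03,0,0,0,0,0,0],[-0.06,0,0,0,0,0,0],[-0.09,0,0,0,0,0,0],[-0.12,0,0,0,0,0,0],[-0.15,0,0,0,0,0,0]]]' | grep -E 'pos|t_force'
cat > meas2.py <<'E'
from h import *
goal(.583,.16,-.015,2.2)
r=arm.read_camera("top"); hull=blob(cv2.inRange(hsv(r),(75,90,40),(95,255,255)),(300,140,470,230)); print("tray",rect(ray(r,hull,.024)))
a=cv2.approxPolyDP(hull,2,True)[:,0]; print((ray(r,a,.024)*1000).round(0)[:,:2].tolist())
E
python3 meas2.py
```

```text
position: [0.5818, 0.16, -0.0165]
wrist_force: [-0.8, -0.5, -0.3]
position: [0.5851, 0.1357, -0.0129]
wrist_force: [-0.5, -0.5, -1.3]
position: [0.5854, 0.1137, -0.0139]
wrist_force: [1.0, 4.3, 2.3]
position: [0.5862, 0.091, -0.0141]
wrist_force: [-0.8, 2.3, 1.7]
shift [ 0.46  -0.002  0.006] turn [0.    0.    0.004] pos [ 0.5862  0.091  -0.0141] F [-0.8  2.3  1.7] t 15.33 w 0.5030107693588057
tray (array([620.7, -72.7]), array([58.5, 57.7]), np.float32(1.32))
[[651.0, -101.0], [598.0, -101.0], [591.0, -53.0], [649.0, -43.0]]
```

```bash

python3 -m inch '[[[-0.03,0,0,0,0,0,0],[-0.06,0,0,0,0,0,0],[-0.09,0,0,0,0,0,0],[-0.12,0,0,0,0,0,0],[-0.15,0,0,0,0,0,0]]]' | grep -E 'pos|t_force'
python3 -m inch '[[[-0.03,0,0,0,0,0,0],[-0.06,0,0,0,0,0,0],[-0.09,0,0,0,0,0,0],[-0.12,0,0,0,0,0,0],[-0.15,0,0,0,0,0,0]]]' | grep -E 'pos|t_force'
python3 -m inch '[[[-0.03,0,0,0,0,0,0],[-0.06,0,0,0,0,0,0],[-0.09,0,0,0,0,0,0],[-0.09,0,0,0,0,0,0]]]' | grep -E 'pos|t_force'
python3 meas2.py
python3 - <<'E'
from h import *
r=arm.read_camera("top"); s=arm.read_camera("scene")
a=cv2.resize(r["image"][130:230,330:480],None,fx=4,fy=4,interpolation=cv2.INTER_CUBIC)[:400,:400]
b=cv2.resize(s["image"][220:345,240:365],(400,400),interpolation=cv2.INTER_CUBIC)
r=np.hstack([a,b]); cv2.imwrite("pics/c7.png",r)
E
```

```text
position: [0.5871, 0.0685, -0.0141]
wrist_force: [-0.0, 2.3, 0.6]
position: [0.588, 0.046, -0.0141]
wrist_force: [0.6, 2.0, 0.1]
position: [0.5887, 0.0321, -0.0141]
wrist_force: [-0.2, -0.1, 0.5]
shift [ 0.853 -0.003  0.006] turn [-0.     0.     0.004] pos [ 0.5887  0.0321 -0.0141] F [-0.2 -0.1  0.5] t 16.55 w 0.5020509905695749
tray (array([ 602.6, -155.3]), array([12.5, 12. ]), np.float32(0.03))
[[609.0, -161.0], [596.0, -152.0], [609.0, -152.0]]
```

View pics/c7.png

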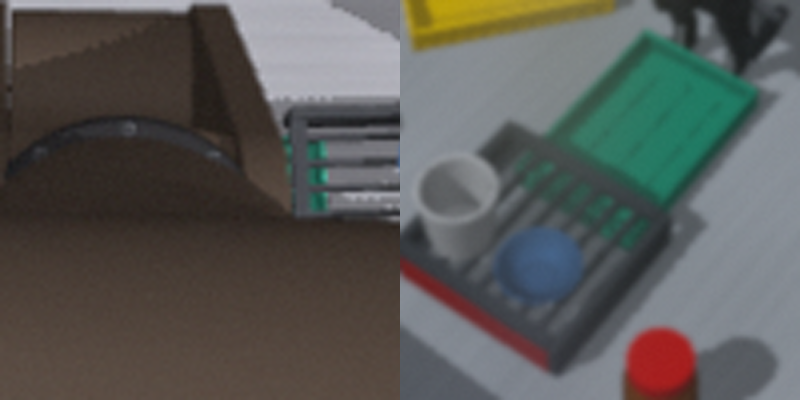

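The scene half of the picture shows the tray under the first rack bars, straight and centred. Its leading edge appears as green strips at about (530,170) to (640,240), and the cup and dish are undisturbed. I'll keep pushing and go gently near the bar.

```bash

python3 -m inch '[[[-0.03,0,0,0,0,0,0],[-0.06,0,0,0,0,0,0],[-0.09,0,0,0,0,0,0],[-0.12,0,0,0,0,0,0],[-0.15,0,0,0,0,0,0]]]' | grep -E 'pos|t_force'
python3 -m inch '[[[-0.03,0,0,0,0,0,0],[-0.06,0,0,0,0,0,0],[-0.09,0,0,0,0,0,0],[-0.12,0,0,0,0,0,0],[-0.15,0,0,0,0,0,0]]]' | grep -E 'pos|t_force'
python3 -m inch '[[[-0.03,0,0,0,0,0,0],[-0.06,0,0,0,0,0,0],[-0.09,0,0,0,0,0,0],[-0.12,0,0,0,0,0,0],[-0.15,0,0,0,0,0,0]]]' | grep -E 'pos|t_force'
python3 -m inch '[[[-0.03,0,0,0,0,0,0],[-0.06,0,0,0,0,0,0],[-0.09,0,0,0,0,0,0],[-0.12,0,0,0,0,0,0],[-0.15,0,0,0,0,0,0]]]' | grep -E 'pos|t_force'
python3 - <<'E'
from h import *
goal(.592,-.080,-.014,2.2)
s=arm.read_camera("scene"); m=cv2.inRange(hsv(s),(75,90,40),(95,255,255)); h=blob(m,(240,210,365,345)); a=cv2.approxPolyDP(h,2,True)[:,0]; print((ray(s,a,.024)*1000).round(0)[:,:2].tolist())
E
```

```text
position: [0.5896, 0.01, -0.014]
wrist_force: [-0.4, 1.5, 0.5]
position: [0.5905, -0.0124, -0.014]
wrist_force: [-0.1, 3.2, 0.7]
position: [0.5915, -0.0349, -0.014]
wrist_force: [0.2, 2.5, 2.3]
position: [0.5924, -0.0574, -0.0141]
wrist_force: [-0.6, 2.6, 2.3]
shift [-0.151 -0.009 -0.   ] turn [0.    0.    0.004] pos [ 0.5924 -0.0574 -0.0141] F [-0.6  2.6  2.3] t 18.37 w 0.4996705250145947
[[537.0, -75.0], [654.0, -69.0], [662.0, -122.0], [554.0, -122.0]]
```

```bash

python3 -m inch '[[[-0.02,0,0,0,0,0,0],[-0.04,0,0,0,0,0,0],[-0.06,0,0,0,0,0,0],[-0.08,0,0,0,0,0,0],[-0.08,0,0,0,0,0,0]]]' | grep -E 'pos|t_force'
python3 -m inch '[[[-0.01,0,0,0,0,0,0],[-0.02,0,0,0,0,0,0],[-0.03,0,0,0,0,0,0],[-0.03,0,0,0,0,0,0]]]' | grep -E 'pos|t_force'
python3 -m inch '[[[-0.01,0,0,0,0,0,0],[-0.02,0,0,0,0,0,0],[-0.02,0,0,0,0,0,0]]]' | grep -E 'pos|t_force'
```

```text
position: [0.5929, -0.0695, -0.0141]
wrist_force: [-0.4, -0.9, 0.2]
position: [0.593, -0.0736, -0.0141]
wrist_force: [0.3, 0.2, 1.5]
position: [0.5932, -0.0767, -0.0141]
wrist_force: [-0.5, -1.2, -0.2]
```

Now single small steps until the force rises.

```bash

python3 -m inch '[[[-0.01,0,0,0,0,0,0]]]' | grep -E 'pos|t_force'
python3 -m inch '[[[-0.01,0,0,0,0,0,0]]]' | grep -E 'pos|t_force'
python3 -m inch '[[[-0.01,0,0,0,0,0,0]]]' | grep -E 'pos|t_force'
python3 -m inch '[[[-0.01,0,0,0,0,0,0]]]' | grep -E 'pos|t_force'
python3 - <<'E'
from h import *
s=arm.read_camera("scene"); m=cv2.inRange(hsv(s),(75,90,40),(95,255,255)); h=blob(m,(240,210,365,345)); a=cv2.approxPolyDP(h,2,True)[:,0]; print((ray(s,a,.024)*1000).round(0)[:,:2].tolist())
E
```

```text
position: [0.5932, -0.0779, -0.0141]
wrist_force: [0.4, 1.8, 0.4]
position: [0.5933, -0.0794, -0.0141]
wrist_force: [-0.2, 2.4, -0.3]
position: [0.5928, -0.08, -0.0141]
wrist_force: [-1.8, 28.6, 6.7]
position: [0.5925, -0.0802, -0.0141]
wrist_force: [0.8, 46.3, 7.3]
[[539.0, -104.0], [558.0, -93.0], [649.0, -89.0], [661.0, -104.0], [656.0, -123.0], [552.0, -123.0]]
```

The force jumped to 46 N at TCP y = -0.080, exactly where the tray should meet the bar. I'll back off and clear.

```bash

python3 -m inch '[[[0.02,0,0,0,0,0,0],[0.04,0,0,0,0,0,0],[0.1,0,0,0,0,0,0],[0.2,0,0,0,0,0,0],[0.4,0,0,0,0,0,0]]]' | grep -E 'pos|t_force'
python3 -m inch '[[[0.2,0,0,0,0,0,0],[0.4,0,-0.2,0,0,0,0],[0.6,0,-0.4,0,0,0,0],[0.8,0,-0.6,0,0,0,0],[1,0,-0.8,0,0,0,0]]]' | grep -E 'pos|t_force'
python3 -m inch '[[[0.2,0,-0.2,0,0,0,0],[0.3,0,-0.4,0,0,0,0],[0.3,0,-0.4,0,0,0,0],[0.3,0,-0.4,0,0,0,0],[0.3,0,-0.4,0,0,0,0]]]' | grep -E 'pos|t_force'
python3 - <<'E'
from h import *
for n,roi in(("top",(370,140,470,230)),("scene",(240,210,365,345))):
    r=arm.read_camera(n); m=cv2.inRange(hsv(r),(75,90,40),(95,255,255)); h=blob(m,roi); a=cv2.approxPolyDP(h,1.5,True)[:,0]; print(n,(ray(r,a,.024)*1000).round(0)[:,:2].tolist())
    ys,xs=np.nonzero(m[roi[1]:roi[3],roi[0]:roi[2]]); P=ray(r,np.c_[xs+roi[0],ys+roi[1]],.024)*1000
    b=[(i,P[(P[:,0]>=i)&(P[:,0]<i+10),1].max()) for i in range(545,635,10)]; f=np.polyfit(*np.array(b).T,1); print("rear y at x=590: %.1f, tilt deg %.2f"%(np.polyval(f,590),np.degrees(np.arctan(f[0]))))
E
```

```text
position: [0.5913, -0.0231, -0.014]
wrist_force: [0.2, -0.2, 0.6]
position: [0.5838, 0.1277, 0.105]
wrist_force: [1.0, -0.6, -0.5]
position: [0.5822, 0.1707, 0.1634]
wrist_force: [0.5, -0.6, -0.2]
top [[651.0, -131.0], [532.0, -137.0], [531.0, -92.0], [644.0, -86.0], [650.0, -95.0]]
rear y at x=590: -89.3, tilt deg 1.51
scene [[541.0, -98.0], [649.0, -89.0], [661.0, -104.0], [656.0, -123.0], [559.0, -118.0]]
rear y at x=590: -91.4, tilt deg 4.51
```

```bash
python3 -c "
from workcell import arm; print(arm.job_done())"
```

```text
the job is handed in; nothing more can be done
None
```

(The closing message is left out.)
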